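Index the scenery dispenser and tip out the boulder

ROBOT

A 6-joint arm with a two-finger parallel gripper is mounted at the origin on the work surface. World frame = base frame: x ahead of the robot, y to its left, z up, the work surface at z = 0. Lengths are in mm, angles in rad, forces in N, time in s.
With the tool pointing down it reaches from about 350 to 975 mm from the base axis. Payload 7.1 kg.
Tool frame: the origin (TCP) lies on the mounting face of the last link; the fingertips stand 182 mm ahead of it and the grasp point (between the pads) lies 163 mm ahead of it; z points along the fingers, y is the direction in which the jaws open and shut (so a half turn about z gives the same grasp; the last joint's range is limited). The gripper opens to 88 mm and grips with 3 to 60 N. Pads are 20 mm wide; open, the fingers measure 115 mm over their backs; the gripper's body (75 mm by 178 mm) begins 61 mm behind the grasp point.
Start: joints at [1.13, 0.423, 1.63, -0, 1.089, -0.019], TCP at [255.845, 570.219, 404.675] pointing down, gripper open.
Joint ranges: [-3, 3], [-0.9, 2.11], [0.09, 2.58], [-1.31, 4.45], [0.11, 2.69], [-2.54, 2.54]. Speed limits (rad/s): [2.39, 2.39, 3.01, 3.14, 3.14, 3.14].

INTERFACE

Orientations are given as a rotation vector (axis times angle).
In Python, from workcell import ctrl, optics, nets gives the robot as it stands.
- The arm moves only by the tool send_rows, never from a script. Its argument "rows" is a list of rows, each an object with "offset": the shift along the tool's x, y, z in m, a list of three; "twist": the turn, a rotation vector about the tool's x, y, z in degrees, a list of three. A call has exactly 5 rows; each row shifts and turns the pose as measured when the row begins, along the tool's axes as they then stand; what a row does not reach is not made up. A row lasts 1/12 s, in which the tool goes at most 41.7 mm and 7.16 degrees, less where a joint would pass 70% of its speed; a pose out of reach is approached as far as the arm can. A call is refused whole if a number of a shift passes 0.0417 or a number of a turn 7.16, either way. A call with a gripper value outside its range is refused whole. "gripper" is the finger opening in m, from 0 to 0.0878, set as the call begins (left out, the last holds). The fingers move at their own pace and stop on an object; the grip force is fixed at half the most. Time passes only in rows, so rows that do not move let the fingers close, or fill a call up. It gives the time, the measured TCP pose, the force and the opening at its end, in the units of the state.
- ctrl.get_obs(): the state, without advancing time (a new reading comes with each control period).
- optics.get_image(name): name is "scene" or "top" or "wrist"; returns (picture, depth): 400x640x3 uint8, blue, green, red; 400x640 float32, mm along the optical axis (not along the pixel's ray), 0 where there is no reading.
- optics.camera_info(name): a dict with "K" (3x3 intrinsics, pixels), "pose" (4x4, takes a point from camera to world coordinates). Camera axes: x right, y down, z forward; pixel columns grow to the right and rows downward; lengths in mm; the calibration is good to about 2 mm. A picture is of the moment at which its call begins: read the wrist's pose just before it. camera_info takes no time and is no camera call; for the wrist camera it gives the pose at the moment of the call.
- ctrl.close_job(): hands the job in, once; it reports no verdict.
Trained networks look in the newest picture that a camera, given by its name, has taken for a name from the list of things; names that differ only in an ending like _2 or _b are one class to them, and where a whole thing is asked for, a point or a joint stands for the part that bears it (a point fixed in the world has none). Each returns a list of dicts, best first, with "conf" (0 to 1); they miss things now and then, are a little off and sometimes report something else, mostly with a low value. They report only what shows in the picture. A call takes as long as a camera call. They do not tell look-alikes from the thing itself.
- nets.spot_in(camera, label): "extent" ([left, top, right, bottom] in pixels, round what is visible of it).
- nets.spot_point(camera, label): "position" ([column, row] in pixels: a listed point, or the origin of a listed thing).
The state is a dict: "t": time; "qpos": joint angles; "qvel": joint speeds; "joint_torque": joint torques, N m; "ee_pos": TCP position; "orientation": TCP orientation; "ft_force": force on the tool from outside, world axes, zero at the start; "moment": the same for the moment, N m; "width": finger opening in mm.
Only numpy, scipy, OpenCV 4.12 (cv2) and the standard library are available. Lean on these libraries where they do the work, as an engineer would, in place of code of your own. Each camera call takes 0.05 s, during which the arm holds its last target. There are 200 camera calls.

TASK

Turn the dispenser's divided dish by its black knob, one click, so that the compartment with the grey boulder faces the orange spout, then tip the dish by its red handle so that only the boulder slides out into the blue tray. Lower the dish back down to level and let go, with the dish still on that click and the other scenery pieces still in it. Do not touch the pieces with the gripper, and leave the rest of the bench alone.

Things in the scene. Friction and masses are not known exactly. Their poses are not given: they have to be found in the camera images.
- dispenser: Steel frame of the tipping dispenser, base plate 380 x 270 mm, fixed. Origin: on the bench under the dish's centre; z up, -y towards spout and blue tray, +y towards the red handle. It carries a grey tilting cradle (its hinge runs along x through (0, -70, 105) mm) with a guard wall round the dish: outer radius 152 mm, top 140 mm above the bench, open only at the spout.
- dish (a joint): Turn of the white dish (286 mm across, six equal compartments, wall tops 141 mm above the bench) about its axis, rad; positive is anticlockwise from above; 0 at the start. A detent clicks every 60 degrees (1.047 rad): about 0.2 N m to leave a stop; beyond half-way (by some 5 degrees) the dish is drawn to the next. At each stop one compartment faces the spout.
- cradle (a joint): Tilt of the cradle with the dish, rad: 0 level and resting, up to 0.85 (49 degrees) with the spout fully down. Pieces start to slide out between about 0.45 and 0.7. It weighs about 1.5 kg, needs about 5 N of lift at the handle, and sinks back to level when let go.
- knob_grip (a point): Centre of the black bar knob on the dish's axis, 183 mm above the bench: bar 66 mm long, 14 mm wide, 34 mm tall, on a thin stem. At dish value 0 the bar lies along the dispenser's x axis; it turns with the dish. Pinch it from above across its 14 mm width. This point's x axis is along the bar.
- handle_grip (a point): Middle of the red round handle bar, 16 mm thick, 126 mm long along the dispenser's x; when level 165 mm above the bench and 195 mm from the dish's axis towards +y. Arms carry it 55 mm either side. Pinch it from above across y; it may turn between the fingers as it rises on its arc about the hinge (radius 272 mm).
- hinge (a point): Point on the cradle's hinge axis, mid-way along; fixed. The axis is the dispenser's x axis.
- spout (a point): Middle of the orange spout's edge, 160 mm from the dish's axis towards the tray; moves with the cradle.
- dish_floor (a point): Centre of the dish's floor, on its axis, 109 mm above the bench when level; turns with the dish.
- tray_in (a point): Centre of the floor of the blue receiving tray in front of the spout: 230 x 180 mm, floor 5 mm thick, walls 55 mm high, the one below the spout 20 mm. Fixed to the bench.
- boulder_center (a point): The grey faceted boulder to be tipped out, about 64 mm across and 38 mm high; point 20 mm above its flat underside. Starts in a compartment next to the one that faces the spout, on either side.
- bush_center (a point): Green bush on a brown round base, 60 mm across, 32 mm high plus leaves; point 20 mm above its underside. Stays in the dish.
- mound_center (a point): Yellow-green mossy mound, 62 mm across and 26 mm high; point 20 mm above its underside. Starts in the compartment facing the spout; stays in the dish.
- ruin_center (a point): Broken red brick wall on a brown 56 x 34 mm base, 40 mm high; point 20 mm above its underside. Stays in the dish.
- paint_jar: Bystander: paint jar with yellow cap, 66 mm across, 85 mm high; origin at its underside.
- brush_mug: Bystander: white mug without handle, 80 mm across, 95 mm high; origin at its underside.
- pond: Bystander: flat round pond scenery, 130 mm across, 20 mm high; origin at its underside.
Things that resemble listed ones, but are neither listed nor needed, are in the scene too. What is shaped like the part that bears boulder_center but pink is not meant.

How it is judged:
By the outcome, as a careful person would: the job done as asked, in the order asked, and still so for the second after the job is handed in, with the robot touching nothing.
It also fails if it takes over 61 s, if anything falls off the work surface, if the arm or the gripper's body presses on something with over 40 N, if the wrist force passes 120 N, or if a joint passes its speed limit or range.

## Working session

There is one attempt and no reset: what is moved stays moved. The work goes in short steps, Python scripts to look and compute and a tool call to move; the robot and the scene stay as the last step left them, time stands still between calls to the robot, and variables do not carry over. Pictures are saved under pics/ and viewed, about 8 in all and at most 12, crops included, and the job is handed in when it is done.

Besides the shell and the picture viewer there is one more tool, called as name(argument=value, ...) on one line, values as JSON. send_rows: Moves the arm, as the interface text tells. Its arguments: {"type":"object","properties":{"rows":{"type":"array"},"gripper":{"type":"number"}},"required":["rows"]}

```bash
ls; mkdir -p pics
cat > h.py <<'E'
import numpy as np, cv2
from workcell import ctrl, optics, nets
from scipy.spatial.transform import Rotation as R
def ray(cam,px,z=None,depth=None):
    i=optics.camera_info(cam);K=np.array(i['K']);P=np.array(i['pose'])
    d=np.linalg.inv(K)@[px[0],px[1],1]
    if depth: return (P@np.r_[d*depth,1])[:3]
    d=P[:3,:3]@d;o=P[:3,3]
    return o+d*(z-o[2])/d[2]
def proj(cam,p):
    i=optics.camera_info(cam);K=np.array(i['K']);P=np.linalg.inv(np.array(i['pose']))
    c=P@np.r_[p,1];u=K@c[:3];return u[:2]/u[2]
E
python3 - <<'E'
from h import *
print(ctrl.get_obs())
for c in('scene','top'):
    im,d=optics.get_image(c);cv2.imwrite(f'pics/{c}0.png',im);np.save(f'pics/{c}0d.npy',d)
    print(c,np.round(np.array(optics.camera_info(c)['pose']),3).tolist())
for n,z in dict(knob_grip=183,handle_grip=165,spout=109,dish_floor=109,hinge=105,tray_in=5,boulder_center=129,mound_center=129,bush_center=129,ruin_center=129,dispenser=0).items():
    for r in nets.spot_point('top',n)[:2]: print(n,round(r['conf'],2),np.round(r['position']),np.round(ray('top',r['position'],z)))
E
```

```text
pics
{'t': 0.0, 'qpos': array([ 1.12997463e+00,  4.23829973e-01,  1.63068109e+00, -8.22347341e-07,
        1.08859418e+00, -1.90056841e-02]), 'qvel': array([ 8.02514106e-05, -3.81564520e-04,  1.92506200e-04,  5.00749357e-04,
       -9.73768809e-04,  1.64953043e-03]), 'joint_torque': array([ 4.02162977e-04, -5.44599652e+01, -2.73681450e+01,  6.44532521e-02,
        2.25605158e-02, -6.91394939e-05]), 'ee_pos': array([255.74821811, 569.97603035, 403.91177333]), 'orientation': array([-6.57612963e-01, -3.07164173e+00,  2.31345366e-03]), 'ft_force': array([-0.84694079,  0.81856367,  0.053537  ]), 'moment': array([-0.04744894,  0.08459025,  0.03120952]), 'width': 88.12301572120917}
scene [[-0.564, 0.63, -0.534, 1249.288], [0.826, 0.418, -0.379, 461.92], [-0.015, -0.655, -0.756, 1045.795], [0.0, 0.0, 0.0, 1.0]]
top [[0.013, -0.989, 0.145, 371.607], [-1.0, -0.013, 0.002, -11.118], [0.0, -0.145, -0.989, 1566.471], [0.0, 0.0, 0.0, 1.0]]
knob_grip 0.61 [282. 208.] [556. 120. 183.]
handle_grip 0.74 [227. 192.] [614. 312. 165.]
dish_floor 0.82 [286. 208.] [566. 111. 109.]
hinge 0.94 [304. 216.] [541.  44. 105.]
tray_in 0.66 [350. 233.] [ 487. -126.    5.]
boulder_center 0.77 [302. 190.] [630.  52. 129.]
boulder_center 0.73 [344. 138.] [822. -97. 129.]
mound_center 0.78 [309. 216.] [536.  29. 129.]
bush_center 0.51 [288. 234.] [471. 101. 129.]
ruin_center 0.71 [265. 202.] [584. 185. 129.]
dispenser 0.85 [287. 213.] [561. 115.   0.]
```

Run:
```python
import cv2
a=cv2.imread('pics/top0.png');b=cv2.imread('pics/scene0.png')
c=cv2.resize(a[110:300,160:440],None,fx=2.8,fy=2.8,interpolation=cv2.INTER_CUBIC)
cv2.imwrite('pics/topc.png',c)
```

```text
(no output)
```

View pics/scene0.png

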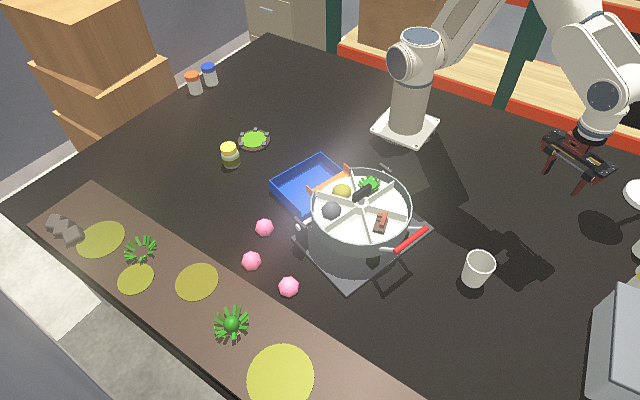

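View pics/topc.png

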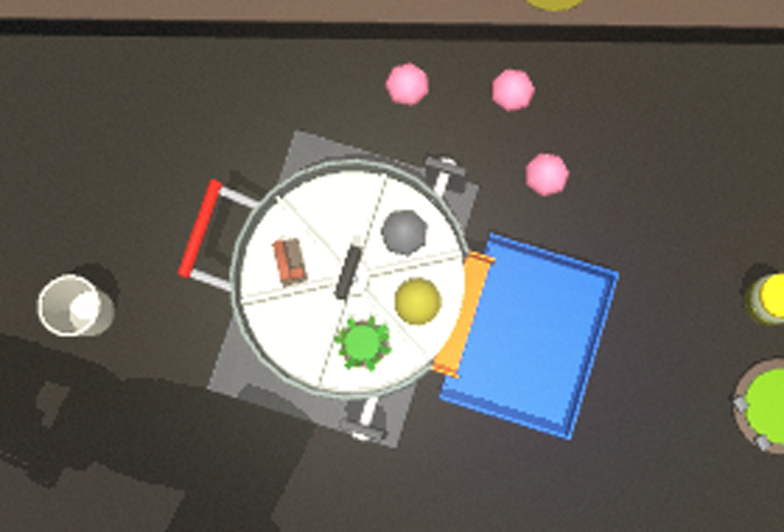

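The boulder (crop 405,232) sits on the +x side of the mound, which faces the spout (417,300), so the dish has to turn clockwise, to about -1.047. Next I refine the knob and handle positions by colour.

```bash
cat >> h.py <<'E'
def blob(cam,im,mask,z):
    n,l,s,c=cv2.connectedComponentsWithStats(mask.astype(np.uint8))
    k=1+np.argmax(s[1:,4]); ys,xs=np.nonzero(l==k)
    pts=np.array([ray(cam,(x,y),z)[:2] for x,y in zip(xs,ys)])
    m=pts.mean(0);w,v=np.linalg.eigh(np.cov((pts-m).T))
    return m,v[:,1],s[k,4],c[k]
E
python3 - <<'E'
from h import *
im=cv2.imread('pics/top0.png').astype(int);B,G,Rr=im[...,0],im[...,1],im[...,2]
yy,xx=np.mgrid[:400,:640]
hm,hv,n,c=blob('top',im,(Rr>140)&(G<70)&(B<80)&(xx<245),172)
print('handle',hm,hv,n,c)
km,kv,n,c=blob('top',im,(im.max(2)<90)&(np.hypot(xx-284,yy-207)<14),200)
print('knob',km,kv,n,c)
d=hm-km;print(np.hypot(*d),np.degrees(np.arctan2(d[1],d[0])),[np.degrees(np.arctan2(v[1],v[0])) for v in(hv,kv)])
# dish wall white region circle
d=np.load('pics/top0d.npy');print(d[207,284],d[192,227])
o=ctrl.get_obs();T=R.from_rotvec(o['orientation']).as_matrix();print(T.round(3),np.degrees(np.arctan2(T[1,1],T[0,1])))
E
```

```text
handle [618.59229197 296.68674623] [-0.95964245  0.28122299] 124 [231.33870968 190.14516129]
knob [568.42499863 102.88008243] [-0.95138512  0.30800382] 9 [286.33333333 204.        ]
200.19435619641553 75.48739760559486 [np.float64(163.6667901629579), np.float64(162.06102756314598)]
0.0 1589.6774
[[-0.912  0.409  0.   ]
 [ 0.409  0.912  0.   ]
 [ 0.     0.    -1.   ]] 65.83289954074858
```

send_rows(rows=[{"offset": [-0.031, -0.0195, -0.01], "twist": [0, 0, 0]}, {"offset": [-0.031, -0.0195, -0.01], "twist": [0, 0, 0]}, {"offset": [-0.031, -0.0195, -0.01], "twist": [0, 0, 0]}, {"offset": [-0.031, -0.0195, -0.01], "twist": [0, 0, 0]}, {"offset": [-0.031, -0.0195, -0.01], "twist": [0, 0, 0]}])

```text
t: 1.07
ee_pos: [356.8, 417.6, 453.4]
orientation: [-0.642, -3.073, 0.003]
ft_force: [0.1, 0.3, -0.1]
width: 87.5
```

send_rows(rows=[{"offset": [-0.031, -0.0195, 0], "twist": [0, 0, 0]}, {"offset": [-0.031, -0.0195, 0], "twist": [0, 0, 0]}, {"offset": [-0.031, -0.0195, 0], "twist": [0, 0, 0]}, {"offset": [-0.031, -0.0195, 0], "twist": [0, 0, 0]}, {"offset": [-0.031, -0.0195, 0], "twist": [0, 0, 0]}])

```text
t: 1.48
ee_pos: [463.6, 258.7, 457.7]
orientation: [0.639, 3.073, 0.007]
ft_force: [0.5, 0.5, -0.1]
width: 87.5
```

send_rows(rows=[{"offset": [-0.031, -0.0195, 0], "twist": [0, 0, -2]}, {"offset": [-0.031, -0.0195, 0], "twist": [0, 0, -2]}, {"offset": [-0.031, -0.0195, 0], "twist": [0, 0, -2]}, {"offset": [-0.031, -0.0195, 0], "twist": [0, 0, -2]}, {"offset": [0, 0, 0], "twist": [0, 0, 0]}])

```text
t: 1.9
ee_pos: [558.1, 131.0, 459.3]
orientation: [0.418, 3.106, 0.007]
ft_force: [0.3, -0.3, -0.1]
width: 88.5
```

```bash
cat > look.py <<'E'
from h import *
import sys
o=ctrl.get_obs();T=R.from_rotvec(o['orientation']).as_matrix()
print(round(o['t'],2),o['ee_pos'].round(1),'yang',np.degrees(np.arctan2(T[1,1],T[0,1])).round(2),'tz',T[:,2].round(3),'q',o['qpos'].round(2),'F',o['ft_force'].round(1),'M',o['moment'].round(2),'w',o['width'].round(1))
for a in sys.argv[1:]:
    c,n=a.split(':')
    im,d=optics.get_image(c);cv2.imwrite(f'pics/{n}.png',im);np.save(f'pics/{n}d.npy',d)
E
python3 look.py wrist:w1
python3 - <<'E'
from h import *
print(optics.camera_info('wrist'))
for n,z in dict(knob_grip=183,dish_floor=109).items():
    for r in nets.spot_point('wrist',n)[:2]: print(n,round(r['conf'],2),np.round(r['position']),np.round(ray('wrist',r['position'],z)))
E
```

```text
{'K': array([[325.1873922 ,   0.        , 315.45724362],
       [  0.        , 325.1873922 , 193.54912947],
       [  0.        ,   0.        ,   1.        ]]), 'pose': array([[ 2.65661573e-01,  9.27479972e-01,  2.63068109e-01,
         4.88857037e+02],
       [ 9.64041557e-01, -2.57530121e-01, -6.55904955e-02,
         1.50533809e+02],
       [ 6.91409086e-03,  2.71033464e-01, -9.62545093e-01,
         4.38667101e+02],
       [ 0.00000000e+00,  0.00000000e+00,  0.00000000e+00,
         1.00000000e+00]])}Traceback (most recent call last):
  File "look.py", line 4, in <module>
    print(round(o['t'],2),o['ee_pos'].round(1),'yang',np.degrees(np.arctan2(T[1,1],T[0,1])).round(2),'tz',T[:,2].round(3),'q',o['qpos'].round(2),'F',o['ft_force'].round(1),'M',o['moment'].round(2),'w',o['width'].round(1))
                                                                                                                                                                                                         ^^^^^^^^^^^^^^^^
AttributeError: 'float' object has no attribute 'round'
Traceback (most recent call last):
ValueError: no camera of that name has taken a picture
```

```bash
sed -i "s/o\['width'\].round(1)/round(o['width'],1)/" look.py; python3 look.py wrist:w1
python3 - <<'E'
from h import *
for n,z in dict(knob_grip=183,dish_floor=109,handle_grip=165).items():
    for r in nets.spot_point('wrist',n)[:2]: print(n,round(r['conf'],2),np.round(r['position']),np.round(ray('wrist',r['position'],z)))
E
```

```text
1.9 [558.1 131.  459.3] yang 74.66 tz [ 0.008  0.004 -1.   ] q [ 0.21  0.29  1.7   0.    1.15 -1.09] F [ 0.3 -0.3 -0.1] M [-0.02  0.04  0.02] w 88.5
knob_grip 0.8 [291. 200.] [555. 115. 183.]
dish_floor 0.91 [300. 179.] [555. 121. 109.]
dish_floor 0.66 [515. 197.] [635. 336. 109.]
handle_grip 0.94 [516. 196.] [608. 306. 165.]
```

View pics/w1.png

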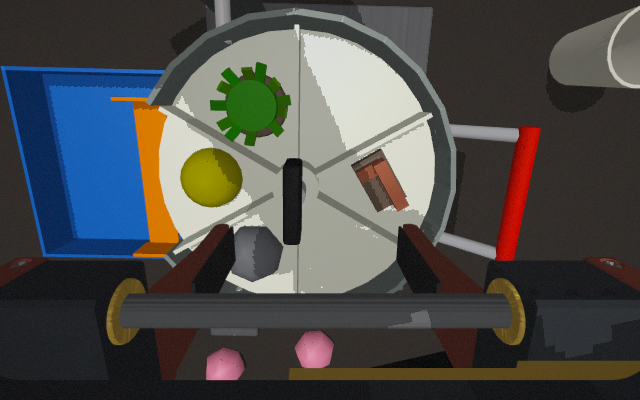

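The wrist view shows the knob at about (292,200), nearly midway between the fingers, with the bar across the jaws. The bush, mound, boulder and ruin are all in separate compartments.

Run:
```python
from h import *
im=cv2.imread('pics/w1.png').astype(int);B,G,Rr=im[...,0],im[...,1],im[...,2];d=np.load('pics/w1d.npy')
yy,xx=np.mgrid[:400,:640]
m=(im.max(2)<45)&(abs(xx-292)<16)&(abs(yy-200)<50)
h=np.array([ray('wrist',(x,y),depth=d[y,x]) if d[y,x]>0 else [0,0,0] for y,x in zip(*np.nonzero(m))])
t=h[(h[:,2]>194)&(h[:,2]<206)];print(len(h),len(t),np.percentile(h[:,2],[5,50,95]),t.min(0),t.max(0))
for s in (t,):
    c=cv2.minAreaRect(s[:,:2].astype(np.float32));print('knob',c)
m=(Rr>120)&(G<60)&(B<60)&(xx>480)&(yy<265)
h=np.array([ray('wrist',(x,y),depth=d[y,x]) for y,x in zip(*np.nonzero(m)) if d[y,x]>0])
h=h[(h[:,2]>155)&(h[:,2]<180)];print(len(h),h[:,2].max(),'handle',cv2.minAreaRect(h[:,:2].astype(np.float32)))
```

```text
1560 1431 [186.36750759 198.9233157  200.18200543] [522.11711835 103.52935522 194.01530033] [586.42023226 133.52782608 201.35978778]
knob ((554.3734741210938, 118.73926544189453), (13.657816886901855, 65.21701049804688), 73.0971450805664)Traceback (most recent call last):
  File "<stdin>", line 10, in <module>
  File "h.py", line 5, in ray
    i=optics.camera_info(cam);K=np.array(i['K']);P=np.array(i['pose'])
ValueError: time passes only in moves, steps and waits
```

send_rows(rows=[{"offset": [0.001, -0.007, 0.0], "twist": [0, 0, 0.8]}, {"offset": [0.001, -0.007, 0.0], "twist": [0, 0, 0.8]}, {"offset": [0, 0, 0.02], "twist": [0, 0, 0]}, {"offset": [0, 0, 0.02], "twist": [0, 0, 0]}, {"offset": [0, 0, 0], "twist": [0, 0, 0]}])

```text
t: 2.52
ee_pos: [544.7, 126.2, 419.4]
orientation: [0.455, 3.102, 0.011]
ft_force: [-1.6, -0.5, 0.4]
width: 87.6
```

```bash
python3 look.py
```

```text
2.52 [544.7 126.2 419.4] yang 73.31 tz [ 0.007  0.006 -1.   ] q [ 0.21  0.31  1.77  0.    1.06 -1.08] F [-1.6 -0.5  0.4] M [0.02 0.01 0.02] w 87.6
```

send_rows(rows=[{"offset": [-0.0105, -0.0055, 0.0], "twist": [0, 0, 0]}, {"offset": [0, 0, 0.01], "twist": [0, 0, 0]}, {"offset": [0, 0, 0.015], "twist": [0, 0, 0]}, {"offset": [0, 0, 0], "twist": [0, 0, 0]}, {"offset": [0, 0, 0], "twist": [0, 0, 0]}])

```text
t: 2.93
ee_pos: [554.0, 118.2, 396.3]
orientation: [0.453, 3.099, 0.012]
ft_force: [-0.1, -0.8, 0.7]
width: 87.7
```

```bash
python3 look.py;python3 look.py
```

```text
2.93 [554.  118.2 396.3] yang 73.38 tz [ 0.011  0.006 -1.   ] q [ 0.19  0.35  1.77  0.01  1.01 -1.1 ] F [-0.1 -0.8  0.7] M [ 0.   -0.02 -0.03] w 87.7
2.93 [554.  118.2 396.3] yang 73.38 tz [ 0.011  0.006 -1.   ] q [ 0.19  0.35  1.77  0.01  1.01 -1.1 ] F [-0.1 -0.8  0.7] M [ 0.   -0.02 -0.03] w 87.7
```

send_rows(rows=[{"offset": [0, 0, 0.015], "twist": [0.5, 0.5, 0]}, {"offset": [0, 0, 0.015], "twist": [0, 0, 0]}, {"offset": [0, 0, 0.01], "twist": [0, 0, 0]}, {"offset": [0, 0, 0.005], "twist": [0, 0, 0]}, {"offset": [0, 0, 0], "twist": [0, 0, 0]}])

```text
t: 3.35
ee_pos: [555.1, 118.4, 350.2]
orientation: [0.454, 3.106, 0.001]
ft_force: [0.2, -0.2, 0.5]
width: 87.5
```

```bash
python3 look.py
```

```text
3.35 [555.1 118.4 350.2] yang 73.35 tz [ 0.002  0.    -1.   ] q [ 0.19  0.41  1.8  -0.    0.93 -1.09] F [ 0.2 -0.2  0.5] M [-0.01 -0.03  0.03] w 87.5
```

Centred within 1 mm, so I close.

send_rows(rows=[{"offset": [0, 0, 0], "twist": [0, 0, 0]}, {"offset": [0, 0, 0], "twist": [0, 0, 0]}, {"offset": [0, 0, 0], "twist": [0, 0, 0]}, {"offset": [0, 0, 0], "twist": [0, 0, 0]}, {"offset": [0, 0, 0], "twist": [0, 0, 0]}], gripper=0)

```text
t: 3.77
ee_pos: [555.7, 118.5, 351.3]
orientation: [0.454, 3.105, 0.001]
ft_force: [-0.0, 0.0, 0.5]
width: 58.0
```

send_rows(rows=[{"offset": [0, 0, 0], "twist": [0, 0, 0]}, {"offset": [0, 0, 0], "twist": [0, 0, 0]}, {"offset": [0, 0, 0], "twist": [0, 0, 0]}, {"offset": [0, 0, 0], "twist": [0, 0, 0]}, {"offset": [0, 0, 0], "twist": [0, 0, 0]}])

```text
t: 4.18
ee_pos: [555.9, 118.5, 352.5]
orientation: [0.454, 3.103, 0.002]
ft_force: [0.2, -1.0, 0.1]
width: 24.6
```

```bash
python3 look.py
```

```text
4.18 [555.9 118.5 352.5] yang 73.36 tz [ 0.006  0.001 -1.   ] q [ 0.19  0.41  1.8  -0.    0.93 -1.09] F [ 0.2 -1.   0.1] M [-0.02  0.   -0.  ] w 24.6
```

send_rows(rows=[{"offset": [0.001, 0, 0.001], "twist": [0, 0, 0]}, {"offset": [0, 0, 0], "twist": [0, 0, 0]}, {"offset": [0, 0, 0], "twist": [0, 0, 0]}, {"offset": [0, 0, 0], "twist": [0, 0, 0]}, {"offset": [0, 0, 0], "twist": [0, 0, 0]}])

```text
t: 4.6
ee_pos: [554.6, 115.1, 352.4]
orientation: [0.453, 3.104, -0.01]
ft_force: [-0.0, -1.9, 0.2]
width: 14.5
```

```bash
python3 look.py
```

```text
4.6 [554.6 115.1 352.4] yang 73.4 tz [ 0.004 -0.007 -1.   ] q [ 0.19  0.4   1.8  -0.01  0.93 -1.09] F [-0.  -1.9  0.2] M [ 0.18 -0.02  0.02] w 14.5
```

send_rows(rows=[{"offset": [0, 0, 0], "twist": [0, 0, 6]}, {"offset": [0, 0, 0], "twist": [0, 0, 6]}, {"offset": [0, 0, 0], "twist": [0, 0, 6]}, {"offset": [0, 0, 0], "twist": [0, 0, 6]}, {"offset": [0, 0, 0], "twist": [0, 0, 6]}])

```text
t: 5.02
ee_pos: [555.4, 116.7, 352.4]
orientation: [1.263, 2.868, -0.005]
ft_force: [1.9, 0.3, -0.9]
width: 13.5
```

```bash
python3 look.py
```

```text
5.02 [555.4 116.7 352.4] yang 42.47 tz [ 0.006 -0.006 -1.   ] q [ 0.19  0.41  1.8  -0.01  0.93 -0.55] F [ 1.9  0.3 -0.9] M [0.07 0.1  0.13] w 13.5
```

Tracking well; about 29° remain (target yang 13.4).

send_rows(rows=[{"offset": [0, 0, 0], "twist": [0, 0, 6]}, {"offset": [0, 0, 0], "twist": [0, 0, 6]}, {"offset": [0, 0, 0], "twist": [0, 0, 6]}, {"offset": [0, 0, 0], "twist": [0, 0, 6]}, {"offset": [0, 0, 0], "twist": [0, 0, 5]}])

```text
t: 5.43
ee_pos: [556.8, 117.9, 352.4]
orientation: [1.968, 2.434, -0.001]
ft_force: [2.2, -0.3, -0.9]
width: 13.6
```

```bash
python3 look.py wrist:w2
```

```text
5.43 [556.8 117.9 352.4] yang 12.1 tz [ 0.008 -0.007 -1.   ] q [ 0.19  0.41  1.8  -0.01  0.93 -0.01] F [ 2.2 -0.3 -0.9] M [-0.24  0.43  0.17] w 13.6
```

View pics/w2.png

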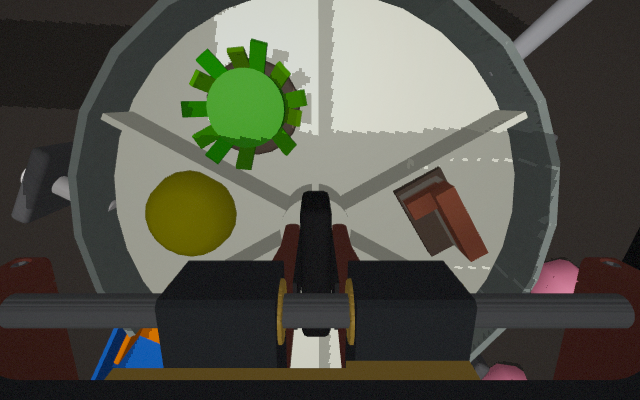

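The knob is held at (315,260) and the dish has turned with it. I release so the detent can settle, then rise.

send_rows(rows=[{"offset": [0, 0, 0], "twist": [0, 0, 0]}, {"offset": [0, 0, 0], "twist": [0, 0, 0]}, {"offset": [0, 0, 0], "twist": [0, 0, 0]}, {"offset": [0, 0, 0], "twist": [0, 0, 0]}, {"offset": [0, 0, 0], "twist": [0, 0, 0]}], gripper=0.06)

```text
t: 5.9
ee_pos: [556.7, 118.3, 352.2]
orientation: [1.962, 2.44, -0.001]
ft_force: [-0.6, 0.4, -0.2]
width: 43.8
```

send_rows(rows=[{"offset": [0, 0, 0], "twist": [0, 0, 0]}, {"offset": [0, 0, -0.01], "twist": [0, 0, 0]}, {"offset": [0, 0, -0.02], "twist": [0, 0, 0]}, {"offset": [0, 0, -0.03], "twist": [0, 0, 0]}, {"offset": [0, 0, -0.03], "twist": [0, 0, 0]}])

```text
t: 6.32
ee_pos: [554.0, 118.7, 439.8]
orientation: [1.965, 2.449, -0.019]
ft_force: [0.1, 0.4, -1.1]
width: 59.9
```

send_rows(rows=[{"offset": [0, 0, -0.03], "twist": [0, 0, -7]}, {"offset": [0, 0, -0.015], "twist": [0, 0, -7]}, {"offset": [0, 0, 0], "twist": [0, 0, -7]}, {"offset": [0, 0, 0], "twist": [0, 0, -7]}, {"offset": [0, 0, 0], "twist": [0, 0, -7]}])

```text
t: 6.73
ee_pos: [554.5, 119.3, 500.2]
orientation: [1.113, 2.926, -0.005]
ft_force: [-0.3, -0.2, -0.9]
width: 60.1
```

send_rows(rows=[{"offset": [0, 0, 0], "twist": [0, 0, -7]}, {"offset": [0, 0, 0], "twist": [0, 0, -7]}, {"offset": [0, 0, 0], "twist": [0, 0, -7]}, {"offset": [0, 0, 0], "twist": [0, 0, -5]}, {"offset": [0, 0, 0], "twist": [0, 0, 0]}])

```text
t: 7.15
ee_pos: [553.5, 119.1, 505.8]
orientation: [0.396, 3.101, -0.007]
ft_force: [-0.3, -0.7, 0.1]
width: 59.7
```

```bash
python3 look.py wrist:w3
python3 - <<'E'
from h import *
i=optics.camera_info('wrist');K=np.array(i['K']);P=np.array(i['pose'])
im=cv2.imread('pics/w3.png').astype(int);B,G,Rr=im[...,0],im[...,1],im[...,2];d=np.load('pics/w3d.npy')
yy,xx=np.mgrid[:400,:640]
pc=np.stack([(xx-K[0,2])/K[0,0]*d,(yy-K[1,2])/K[1,1]*d,d],-1)@P[:3,:3].T+P[:3,3]
z=pc[...,2]
m=(im.max(2)<60)&(abs(z-199)<4)&(np.hypot(pc[...,0]-555,pc[...,1]-117)<40)
print('knob',cv2.minAreaRect(pc[m][:,:2].astype(np.float32)))
m=(Rr>110)&(G<60)&(B<60)&(z>155)&(z<180)&(pc[...,1]>220)
print('handle',cv2.minAreaRect(pc[m][:,:2].astype(np.float32)),pc[m].max(0),m.sum())
E
```

```text
7.15 [553.5 119.1 505.8] yang 75.43 tz [ 0.014 -0.006 -1.   ] q [ 0.19  0.23  1.66 -0.01  1.24 -1.12] F [-0.3 -0.7  0.1] M [ 0.03 -0.02 -0.03] w 59.7
knob ((558.97607421875, 113.62905883789062), (13.827531814575195, 65.19812774658203), 14.012283325195312)
handle ((615.904541015625, 299.1220397949219), (16.47940444946289, 125.72750091552734), 72.37268829345703) [676.29226717 324.05020749 175.00628004] 2067
```

View pics/w3.png

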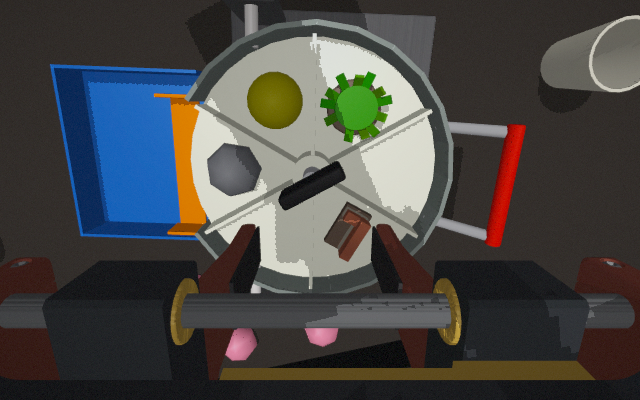

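The boulder (234,170) now faces the spout, and the mound, bush and ruin are in place. The knob bar reads as turned by about 60°. Next I move over the handle.

send_rows(rows=[{"offset": [-0.002, 0.04, 0.0], "twist": [-0.1, 0.9, 1.1]}, {"offset": [-0.002, 0.04, 0], "twist": [0, 0, 1.1]}, {"offset": [-0.002, 0.04, 0.005], "twist": [0, 0, 0]}, {"offset": [-0.002, 0.04, 0.02], "twist": [0, 0, 0]}, {"offset": [-0.001, 0.03, 0.02], "twist": [0, 0, 0]}], gripper=0.044)

```text
t: 7.62
ee_pos: [618.0, 296.6, 469.5]
orientation: [0.507, 3.091, 0.006]
ft_force: [1.0, -0.7, -0.0]
width: 44.1
```

send_rows(rows=[{"offset": [0, 0, 0.02], "twist": [0, 0, 0]}, {"offset": [0, 0, 0.02], "twist": [0, 0, 0]}, {"offset": [0, 0, 0.0], "twist": [0, 0, 0]}, {"offset": [0, 0, 0], "twist": [0, 0, 0]}, {"offset": [0, 0, 0], "twist": [0, 0, 0]}])

```text
t: 8.03
ee_pos: [618.6, 304.1, 424.5]
orientation: [0.518, 3.094, 0.004]
ft_force: [0.5, -0.4, -0.0]
width: 43.8
```

```bash
cat > hd.py <<'E'
from h import *
import sys
n=sys.argv[1]
o=ctrl.get_obs();i=optics.camera_info('wrist');im,d=optics.get_image('wrist');cv2.imwrite(f'pics/{n}.png',im)
T=R.from_rotvec(o['orientation']).as_matrix()
im=im.astype(int);K=np.array(i['K']);P=np.array(i['pose'])
B,G,Rr=im[...,0],im[...,1],im[...,2];yy,xx=np.mgrid[:400,:640]
pc=np.stack([(xx-K[0,2])/K[0,0]*d,(yy-K[1,2])/K[1,1]*d,d],-1)@P[:3,:3].T+P[:3,3]
g=o['ee_pos']+163*T[:,2]
m=(Rr>90)&(G<50)&(B<50)&(Rr>3*G)&(d>0)&(np.linalg.norm(pc-g,axis=-1)<180)&(pc[...,2]<g[2]+12)&(pc[...,1]>230)&(abs(pc[...,2]-168)<12)
p=pc[m].astype(np.float32);r=cv2.minAreaRect(p[:,:2]);print('handle',r,m.sum(),'zmax',p[:,2].max())
c=np.r_[r[0],165]
print('grasp->handle in tool axes mm',(T.T@(c-g)).round(1))
E
python3 look.py; python3 hd.py w4
```

```text
8.03 [618.6 304.1 424.5] yang 70.98 tz [ 0.005  0.002 -1.   ] q [ 0.44  0.5   1.46 -0.    1.18 -0.8 ] F [ 0.5 -0.4 -0. ] M [-0.    0.03  0.04] w 43.8Traceback (most recent call last):
  File "hd.py", line 11, in <module>
    p=pc[m].astype(np.float32);r=cv2.minAreaRect(p[:,:2]);print('handle',r,m.sum(),'zmax',p[:,2].max())
                                 ~~~~~~~~~~~~~~~^^^^^^^^^
cv2.error: OpenCV(4.12.0) /io/opencv/modules/imgproc/src/convhull.cpp:143: error: (-215:Assertion failed) total >= 0 && (depth == CV_32F || depth == CV_32S) in function 'convexHull'
```

View pics/w4.png

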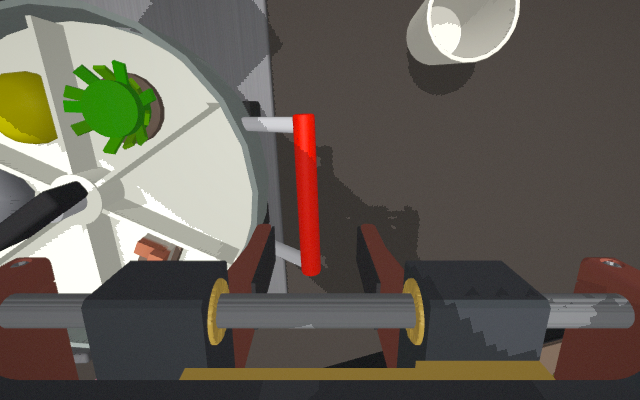

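The handle is at about (306,195), between the open fingers but left of their middle (about 316). I loosen the mask and measure again.

```bash
sed -i "s/^m=.*/c0=(Rr>110)\&(G<75)\&(B<75)\&(d>0);m=c0\&(abs(pc[...,2]-168)<14)\&(yy<290);print(c0.sum(),m.sum(),im[190,306],d[190,306],pc[190,306])/" hd.py; python3 hd.py w5
```

```text
3615 3324 [ 29  36 207] 239.86635 [607.69639253 302.32714292 173.04683474]Traceback (most recent call last):
  File "hd.py", line 11, in <module>
    p=pc[m].astype(np.float32);r=cv2.minAreaRect(p[:,:2]);print('handle',r,m.sum(),'zmax',p[:,2].max())
                                 ~~~~~~~~~~~~~~~^^^^^^^^^
cv2.error: OpenCV(4.12.0) /io/opencv/modules/imgproc/src/convhull.cpp:143: error: (-215:Assertion failed) total >= 0 && (depth == CV_32F || depth == CV_32S) in function 'convexHull'
```

```bash
sed -i "s/minAreaRect(p\[:,:2\])/minAreaRect(np.ascontiguousarray(p[:,:2]))/" hd.py; python3 hd.py w5
```

```text
3593 3306 [ 28  34 207] 240.02037 [608.09372503 302.33130503 173.32840419]
handle ((614.893798828125, 300.18890380859375), (16.074298858642578, 125.46723175048828), 73.18408203125) 3306 zmax 174.59763
grasp->handle in tool axes mm [ 4.2 -6.2 97.6]
```

send_rows(rows=[{"offset": [0.002, -0.003, 0.01], "twist": [0, 0, -1.1]}, {"offset": [0.002, -0.003, 0.02], "twist": [0, 0, -1.1]}, {"offset": [0, 0, 0.015], "twist": [0, 0, 0]}, {"offset": [0, 0, 0.0], "twist": [0, 0, 0]}, {"offset": [0, 0, 0.0], "twist": [0, 0, 0]}])

```text
t: 8.6
ee_pos: [613.9, 297.5, 384.1]
orientation: [0.453, 3.093, 0.014]
ft_force: [-0.0, 0.1, 0.6]
width: 44.0
```

```bash
python3 look.py; python3 hd.py w6
```

```text
8.6 [613.9 297.5 384.1] yang 73.33 tz [ 0.016  0.007 -1.   ] q [ 0.43  0.52  1.51 -0.    1.08 -0.85] F [-0.   0.1  0.6] M [-0.02  0.01  0.04] w 44.0
4524 4285 [ 15  23 186] 198.68544 [595.11277029 300.21296678 171.50341493]
handle ((610.5704345703125, 301.48492431640625), (15.92863655090332, 116.41077423095703), 73.29353332519531) 4285 zmax 174.44456
grasp->handle in tool axes mm [ 7.3  0.4 56. ]
```

send_rows(rows=[{"offset": [0.004, 0.002, 0.01], "twist": [0.6, 0.7, 0]}, {"offset": [0, 0, 0.015], "twist": [0, 0, 0]}, {"offset": [0, 0, 0.015], "twist": [0, 0, 0]}, {"offset": [0, 0, 0.013], "twist": [0, 0, 0]}, {"offset": [0, 0, 0.0], "twist": [0, 0, 0]}])

```text
t: 9.07
ee_pos: [611.3, 301.7, 332.6]
orientation: [0.455, 3.103, 0.005]
ft_force: [-1.7, 0.1, 0.3]
width: 44.1
```

```bash
python3 look.py; python3 hd.py w7
```

```text
9.07 [611.3 301.7 332.6] yang 73.31 tz [ 0.005  0.002 -1.   ] q [ 0.44  0.58  1.54 -0.    1.01 -0.84] F [-1.7  0.1  0.3] M [-0.05  0.02 -0.  ] w 44.1
6572 5201 [ 23  29 203] 145.26474 [577.36999945 308.63092146 171.82999431]
handle ((592.3499755859375, 306.9234924316406), (15.99177360534668, 78.48400115966797), 73.43623352050781) 5201 zmax 174.4902
grasp->handle in tool axes mm [20.4 -1.1  4.5]
```

Centred across the bar to 1 mm. I lower 3 mm and close.

send_rows(rows=[{"offset": [0, -0.001, 0.003], "twist": [0, 0, 0]}, {"offset": [0, 0, 0], "twist": [0, 0, 0]}, {"offset": [0, 0, 0], "twist": [0, 0, 0]}, {"offset": [0, 0, 0], "twist": [0, 0, 0]}, {"offset": [0, 0, 0], "twist": [0, 0, 0]}], gripper=0)

```text
t: 9.53
ee_pos: [611.8, 300.2, 332.7]
orientation: [0.454, 3.102, 0.002]
ft_force: [-0.6, -3.7, -4.5]
width: 15.6
```

send_rows(rows=[{"offset": [0, 0, 0], "twist": [0, 0, 0]}, {"offset": [0, 0, 0], "twist": [0, 0, 0]}, {"offset": [0, 0, 0], "twist": [0, 0, 0]}, {"offset": [0, 0, 0], "twist": [0, 0, 0]}, {"offset": [0, 0, 0], "twist": [0, 0, 0]}])

```text
t: 9.95
ee_pos: [611.7, 300.1, 332.8]
orientation: [0.454, 3.101, 0.003]
ft_force: [0.6, -0.5, -3.2]
width: 15.4
```

```bash
python3 look.py
```

```text
9.95 [611.7 300.1 332.8] yang 73.34 tz [ 0.007  0.001 -1.   ] q [ 0.44  0.58  1.55 -0.    1.01 -0.84] F [ 0.6 -0.5 -3.2] M [-0.02 -0.05  0.  ] w 15.4
```

send_rows(rows=[{"offset": [0, -0.0018, -0.0065], "twist": [0, 0, 0]}, {"offset": [0, -0.0018, -0.0065], "twist": [0, 0, 0]}, {"offset": [0, -0.0018, -0.0065], "twist": [0, 0, 0]}, {"offset": [0, -0.0018, -0.0065], "twist": [0, 0, 0]}, {"offset": [0, -0.0024, -0.0063], "twist": [0, 0, 0]}])

```text
t: 10.37
ee_pos: [608.8, 290.7, 366.1]
orientation: [0.455, 3.101, 0.005]
ft_force: [2.3, 2.3, -5.3]
width: 15.3
```

```bash
cat > arc.py <<'E'
from h import *
# tilt from grasp displacement relative to the closing pose
o=ctrl.get_obs();T=R.from_rotvec(o['orientation']).as_matrix()
g=o['ee_pos']+163*T[:,2]; g0=np.array([611.7,300.1,332.8])+163*np.array([.007,.001,-1])
yd=np.array([np.cos(np.radians(73.2)),np.sin(np.radians(73.2)),0]);xd=np.array([yd[1],-yd[0],0])
D=g-g0; y=265+D@yd; z=60+D[2]
print('tilt',round(np.arctan2(z,y)-np.arctan2(60,265),3),'r',np.hypot(y,z).round(1),'along x',(D@xd).round(1),'yang',np.degrees(np.arctan2(T[1,1],T[0,1])).round(1),'tz tool-dev',T[:,2].round(3),'F',o['ft_force'].round(1),'w',round(o['width'],1),'t',round(o['t'],2))
E
python3 arc.py
```

```text
tilt 0.128 r 271.9 along x 0.1 yang 73.3 tz tool-dev [ 0.008  0.002 -1.   ] F [ 2.3  2.3 -5.3] w 15.3 t 10.37
```

send_rows(rows=[{"offset": [0, -0.0026, -0.0068], "twist": [0, 0, 0]}, {"offset": [0, -0.0027, -0.0068], "twist": [0, 0, 0]}, {"offset": [0, -0.0028, -0.0067], "twist": [0, 0, 0]}, {"offset": [0, -0.0029, -0.0067], "twist": [0, 0, 0]}, {"offset": [0, -0.003, -0.0067], "twist": [0, 0, 0]}])

```text
t: 10.78
ee_pos: [604.0, 275.1, 403.9]
orientation: [0.455, 3.1, 0.004]
ft_force: [3.5, -2.3, -7.5]
width: 15.3
```

send_rows(rows=[{"offset": [0, -0.0033, -0.0065], "twist": [0, 0, 0]}, {"offset": [0, -0.0035, -0.0065], "twist": [0, 0, 0]}, {"offset": [0, -0.0037, -0.0063], "twist": [0, 0, 0]}, {"offset": [0, -0.0038, -0.0062], "twist": [0, 0, 0]}, {"offset": [0, -0.004, -0.0061], "twist": [0, 0, 0]}])

```text
t: 11.2
ee_pos: [597.8, 254.8, 438.6]
orientation: [0.455, 3.1, 0.002]
ft_force: [4.3, -2.0, -8.5]
width: 15.3
```

```bash
python3 arc.py
```

```text
tilt 0.429 r 273.5 along x 0.1 yang 73.3 tz tool-dev [ 0.008  0.    -1.   ] F [ 4.3 -2.  -8.5] w 15.3 t 11.2
```

send_rows(rows=[{"offset": [0, -0.0042, -0.0052], "twist": [0, 0, 0]}, {"offset": [0, -0.0043, -0.0052], "twist": [0, 0, 0]}, {"offset": [0, -0.0045, -0.0051], "twist": [0, 0, 0]}, {"offset": [0, -0.0046, -0.005], "twist": [0, 0, 0]}, {"offset": [0, 0, 0], "twist": [0, 0, 0]}])

```text
t: 11.62
ee_pos: [591.9, 235.7, 463.0]
orientation: [0.456, 3.098, 0.004]
ft_force: [2.3, -0.7, -6.1]
width: 15.2
```

```bash
python3 arc.py
python3 - <<'E'
from h import *
im,d=optics.get_image('top');cv2.imwrite('pics/top1.png',im)
for n,z in dict(boulder_center=129,mound_center=129).items():
    for r in nets.spot_point('top',n)[:3]: print(n,round(r['conf'],2),np.round(r['position']))
cv2.imwrite('pics/top1c.png',cv2.resize(im[140:280,210:410],None,fx=3,fy=3))
E
```

```text
tilt 0.543 r 274.4 along x 0.1 yang 73.3 tz tool-dev [ 0.01   0.001 -1.   ] F [ 2.3 -0.7 -6.1] w 15.2 t 11.62
boulder_center 0.72 [343. 138.]
boulder_center 0.58 [309. 215.]
boulder_center 0.46 [308. 139.]
mound_center 0.79 [294. 235.]
```

View pics/top1c.png

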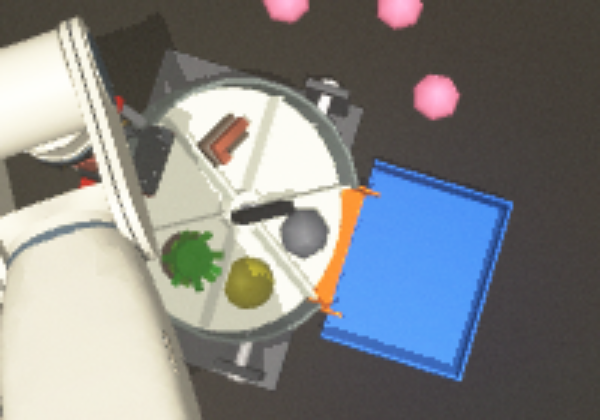

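At 0.54 rad the boulder (crop 303,232) is still in the dish and the other pieces are in place. I tilt further.

send_rows(rows=[{"offset": [0, -0.0038, -0.0037], "twist": [0, 0, 0]}, {"offset": [0, -0.0039, -0.0036], "twist": [0, 0, 0]}, {"offset": [0, -0.004, -0.0036], "twist": [0, 0, 0]}, {"offset": [0, 0, 0], "twist": [0, 0, 0]}, {"offset": [0, 0, 0], "twist": [0, 0, 0]}])

```text
t: 12.18
ee_pos: [588.8, 225.6, 473.6]
orientation: [0.454, 3.098, 0.008]
ft_force: [3.2, 0.5, -6.0]
width: 16.0
```

```bash
cat > b.py <<'E'
from h import *
import sys
im,d=optics.get_image('top');cv2.imwrite(f'pics/{sys.argv[1]}.png',im)
for n in ('boulder_center','mound_center'):
    for r in nets.spot_point('top',n)[:6]:
        p=r['position']
        if p[1]>160: print(n,round(r['conf'],2),np.round(p))
E
python3 arc.py; python3 b.py top2
```

```text
tilt 0.596 r 274.8 along x 0.1 yang 73.3 tz tool-dev [ 0.011  0.004 -1.   ] F [ 3.2  0.5 -6. ] w 16.0 t 12.18
boulder_center 0.68 [355. 169.]
boulder_center 0.44 [312. 217.]
mound_center 0.62 [296. 234.]
mound_center 0.56 [304. 219.]
```

send_rows(rows=[{"offset": [0, -0.0045, -0.0038], "twist": [0, 0, 0]}, {"offset": [0, -0.0045, -0.0038], "twist": [0, 0, 0]}, {"offset": [0, -0.0045, -0.0037], "twist": [0, 0, 0]}, {"offset": [0, 0, 0], "twist": [0, 0, 0]}, {"offset": [0, 0, 0], "twist": [0, 0, 0]}])

```text
t: 12.75
ee_pos: [584.9, 213.0, 485.4]
orientation: [0.453, 3.097, 0.012]
ft_force: [3.5, 2.2, -5.2]
width: 15.4
```

```bash
python3 arc.py; python3 b.py top3
```

```text
tilt 0.66 r 275.3 along x 0.2 yang 73.4 tz tool-dev [ 0.013  0.006 -1.   ] F [ 3.5  2.2 -5.2] w 15.4 t 12.75
boulder_center 0.64 [317. 218.]
boulder_center 0.59 [355. 171.]
boulder_center 0.57 [247. 189.]
mound_center 0.72 [346. 232.]
mound_center 0.5 [303. 237.]
```

Run:
```python
from h import *
im,d=optics.get_image('top');cv2.imwrite('pics/top4.png',im)
im2,d=optics.get_image('scene')
a=cv2.resize(im[140:280,230:410],(720,560))[:, :]
b=cv2.resize(im2[130:270,240:440],None,fx=3,fy=3)
a=cv2.resize(im[150:270,250:390],(350,300));b=cv2.resize(im2[130:270,240:440],(429,300))
cv2.imwrite('pics/both4.png',np.hstack([a,b]))
```

```text
(no output)
```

View pics/both4.png

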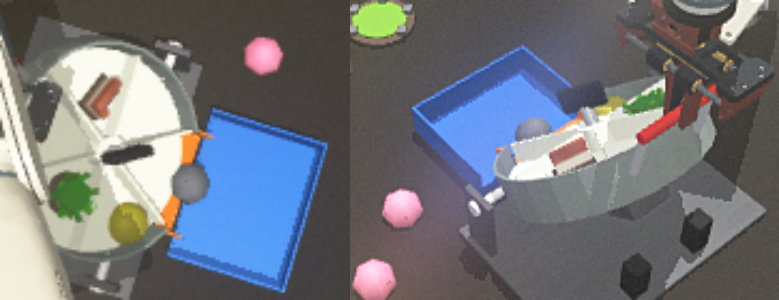

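The boulder is sliding over the spout right now (left panel, 190,183), and the other pieces are still held. I hold the pose so it can finish.

send_rows(rows=[{"offset": [0, 0, 0], "twist": [0, 0, 0]}, {"offset": [0, 0, 0], "twist": [0, 0, 0]}, {"offset": [0, 0, 0], "twist": [0, 0, 0]}, {"offset": [0, 0, 0], "twist": [0, 0, 0]}, {"offset": [0, 0, 0], "twist": [0, 0, 0]}])

```text
t: 13.42
ee_pos: [585.2, 213.7, 484.8]
orientation: [0.452, 3.098, 0.012]
ft_force: [4.1, 0.9, -4.2]
width: 15.4
```

```bash
python3 arc.py; python3 b.py top5;  python3 - <<'E'
from h import *
im=cv2.imread('pics/top5.png')
im2,d=optics.get_image('scene')
a=cv2.resize(im[150:270,250:390],(350,300));b=cv2.resize(im2[130:270,240:440],(429,300))
cv2.imwrite('pics/both5.png',np.hstack([a,b]))
E
```

```text
tilt 0.656 r 275.3 along x 0.2 yang 73.4 tz tool-dev [ 0.012  0.006 -1.   ] F [ 4.1  0.9 -4.2] w 15.4 t 13.42
boulder_center 0.71 [354. 230.]
boulder_center 0.64 [276. 227.]
boulder_center 0.55 [357. 170.]
mound_center 0.68 [304. 240.]
```

View pics/both5.png

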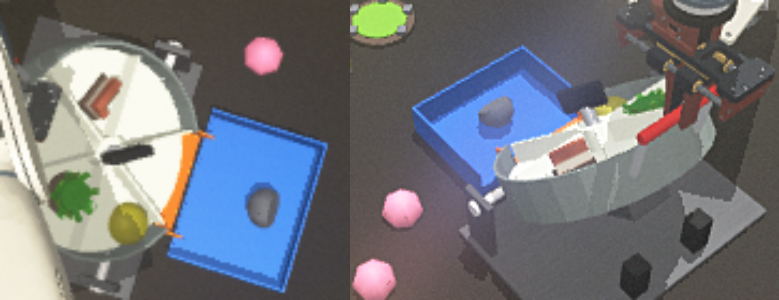

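The boulder rests in the tray (263,205) and the other three pieces are still in the dish. I lower along the arc.

send_rows(rows=[{"offset": [0, 0.0053, 0.0047], "twist": [0, 0, 0]}, {"offset": [0, 0.0052, 0.0048], "twist": [0, 0, 0]}, {"offset": [0, 0.0051, 0.0049], "twist": [0, 0, 0]}, {"offset": [0, 0.005, 0.005], "twist": [0, 0, 0]}, {"offset": [0, 0.0049, 0.0051], "twist": [0, 0, 0]}])

```text
t: 14.03
ee_pos: [592.8, 239.5, 459.8]
orientation: [0.452, 3.098, 0.008]
ft_force: [2.0, 0.1, -2.3]
width: 15.2
```

send_rows(rows=[{"offset": [0, 0.0047, 0.0053], "twist": [0, 0, 0]}, {"offset": [0, 0.0046, 0.0054], "twist": [0, 0, 0]}, {"offset": [0, 0.0045, 0.0055], "twist": [0, 0, 0]}, {"offset": [0, 0.0043, 0.0056], "twist": [0, 0, 0]}, {"offset": [0, 0.0042, 0.0057], "twist": [0, 0, 0]}])

```text
t: 14.45
ee_pos: [600.2, 263.7, 428.4]
orientation: [0.45, 3.099, 0.005]
ft_force: [2.0, -1.3, -3.5]
width: 15.0
```

```bash
python3 arc.py
```

```text
tilt 0.378 r 275.4 along x 0.0 yang 73.5 tz tool-dev [ 0.011  0.002 -1.   ] F [ 2.  -1.3 -3.5] w 15.0 t 14.45
```

send_rows(rows=[{"offset": [0, 0.0036, 0.0062], "twist": [0, 0, 0]}, {"offset": [0, 0.0034, 0.0063], "twist": [0, 0, 0]}, {"offset": [0, 0.0033, 0.0064], "twist": [0, 0, 0]}, {"offset": [0, 0.0031, 0.0065], "twist": [0, 0, 0]}, {"offset": [0, 0.0029, 0.0066], "twist": [0, 0, 0]}])

```text
t: 14.87
ee_pos: [605.9, 282.0, 393.3]
orientation: [0.45, 3.099, 0.007]
ft_force: [2.1, 0.6, -0.5]
width: 15.6
```

send_rows(rows=[{"offset": [0, 0.0026, 0.0067], "twist": [0, 0, 0]}, {"offset": [0, 0.0024, 0.0068], "twist": [0, 0, 0]}, {"offset": [0, 0.0022, 0.0068], "twist": [0, 0, 0]}, {"offset": [0, 0.002, 0.0068], "twist": [0, 0, 0]}, {"offset": [0, 0.0019, 0.0065], "twist": [0, 0, 0]}])

```text
t: 15.28
ee_pos: [609.7, 294.8, 356.4]
orientation: [0.449, 3.098, 0.01]
ft_force: [1.2, 1.4, -2.3]
width: 15.1
```

```bash
python3 arc.py
```

```text
tilt 0.088 r 273.3 along x 0.2 yang 73.5 tz tool-dev [ 0.012  0.005 -1.   ] F [ 1.2  1.4 -2.3] w 15.1 t 15.28
```

Another 23.6 mm down to the start height, slowing.

send_rows(rows=[{"offset": [0, 0.0016, 0.0065], "twist": [0, 0, 0]}, {"offset": [0, 0.0014, 0.006], "twist": [0, 0, 0]}, {"offset": [0, 0.001, 0.0045], "twist": [0, 0, 0]}, {"offset": [0, 0.0006, 0.003], "twist": [0, 0, 0]}, {"offset": [0, 0, 0.001], "twist": [0, 0, 0]}])

```text
t: 15.7
ee_pos: [611.5, 299.5, 337.4]
orientation: [0.449, 3.099, 0.008]
ft_force: [-0.7, 3.2, -3.2]
width: 15.4
```

```bash
python3 arc.py; python3 look.py
```

```text
tilt 0.017 r 272.7 along x 0.4 yang 73.5 tz tool-dev [ 0.011  0.003 -1.   ] F [-0.7  3.2 -3.2] w 15.4 t 15.7
15.7 [611.5 299.5 337.4] yang 73.5 tz [ 0.011  0.003 -1.   ] q [ 0.44  0.58  1.55 -0.    1.01 -0.84] F [-0.7  3.2 -3.2] M [0.49 0.12 0.03] w 15.4
```

send_rows(rows=[{"offset": [0, 0.0004, 0.0025], "twist": [0, 0, 0]}, {"offset": [0, 0.0002, 0.0015], "twist": [0, 0, 0]}, {"offset": [0, 0, 0.001], "twist": [0, 0, 0]}, {"offset": [0, 0, 0], "twist": [0, 0, 0]}, {"offset": [0, 0, 0], "twist": [0, 0, 0]}])

```text
t: 16.12
ee_pos: [611.3, 299.5, 337.4]
orientation: [0.451, 3.098, 0.008]
ft_force: [0.0, 1.0, -0.2]
width: 15.3
```

```bash
python3 arc.py
```

```text
tilt 0.016 r 272.7 along x 0.4 yang 73.5 tz tool-dev [ 0.011  0.004 -1.   ] F [ 0.   1.  -0.2] w 15.3 t 16.12
```

It won't go lower and the force is near zero, so it is level, with the bar slipped about 4 mm in the pads. I release and lift.

send_rows(rows=[{"offset": [0, 0, 0], "twist": [0, 0, 0]}, {"offset": [0, 0, 0], "twist": [0, 0, 0]}, {"offset": [0, 0, 0], "twist": [0, 0, 0]}, {"offset": [0, 0, 0], "twist": [0, 0, 0]}, {"offset": [0, 0, 0], "twist": [0, 0, 0]}], gripper=0.044)

```text
t: 16.53
ee_pos: [611.3, 298.6, 336.2]
orientation: [0.451, 3.1, 0.005]
ft_force: [-0.5, -1.0, 1.1]
width: 42.8
```

send_rows(rows=[{"offset": [0, 0, 0], "twist": [0, 0, 0]}, {"offset": [0, 0, -0.01], "twist": [0, 0, 0]}, {"offset": [0, 0, -0.02], "twist": [0, 0, 0]}, {"offset": [0, 0, -0.03], "twist": [0, 0, 0]}, {"offset": [0, 0, -0.03], "twist": [0, 0, 0]}])

```text
t: 16.95
ee_pos: [608.9, 297.5, 422.2]
orientation: [-0.452, -3.105, 0.009]
ft_force: [0.2, -0.8, -1.0]
width: 43.9
```

send_rows(rows=[{"offset": [0, 0, -0.03], "twist": [0, 0, 0]}, {"offset": [0, -0.02, -0.02], "twist": [0, 0, 0]}, {"offset": [0, -0.03, -0.02], "twist": [0, 0, 0]}, {"offset": [0, -0.03, 0], "twist": [0, 0, 0]}, {"offset": [0, 0, 0], "twist": [0, 0, 0]}])

```text
t: 17.37
ee_pos: [585.7, 220.5, 507.8]
orientation: [0.446, 3.1, 0.002]
ft_force: [0.2, 0.3, -1.3]
width: 44.1
```

```bash
python3 look.py scene:s6; python3 hd.py w8 | grep handle
python3 - <<'E'
from h import *
a=cv2.imread('pics/w8.png');b=cv2.imread('pics/s6.png')[130:270,240:440]
cv2.imwrite('pics/both8.png',np.hstack([cv2.resize(a,(480,300)),cv2.resize(b,(320,300))]))
E
```

```text
17.37 [585.7 220.5 507.8] yang 73.64 tz [ 0.01 -0.   -1.  ] q [ 0.34  0.33  1.53 -0.    1.28 -0.94] F [ 0.2  0.3 -1.3] M [ 0.01 -0.07 -0.02] w 44.1
handle ((615.0050048828125, 299.88836669921875), (15.134845733642578, 124.93363189697266), 73.23481750488281) 1842 zmax 174.66512
grasp->handle in tool axes mm [ -1.8  81.  181.1]
```

View pics/both8.png

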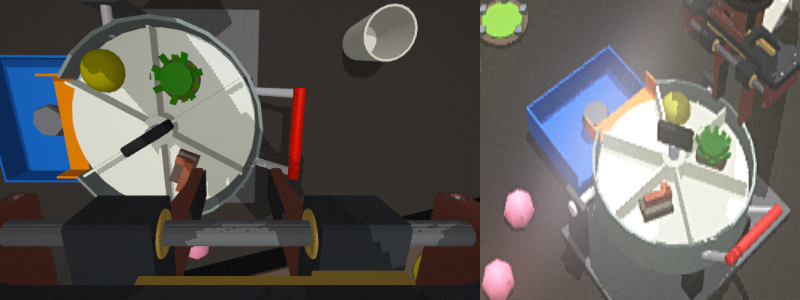

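The handle top is back at its level height (174.7 mm, against 174.4–175.0 before). The boulder is in the tray, the mound, bush and ruin are in the dish, and the knob bar is still on the click. I hand in.

```bash
python3 -c "
from h import *
print(ctrl.close_job())"
```

```text
the job is handed in; nothing more can be done
None
```

The job is handed in at about 17.5 s on the robot's clock. The grey boulder is in the blue tray, the dish is level and released, and the mound, bush and ruin are still in the dish.

- **Turn:** I turned the dish one click clockwise by the knob, to about -60°, so the boulder's compartment faced the spout. After I let go, the bar measured about 59° from its starting direction, so the detent had settled.
- **Tip:** I raised the handle to about 0.66 rad. The boulder slid out into the tray, and then I lowered the handle along its arc.
- **Last checks:** The handle's position and top height (174.7 mm) match the values from before the tip. The knob bar still shows the dish on that click in the final picture. The arm is clear of everything. The wrist force readings at the end of each move stayed around 10 N or less.
- **Disagreements:**
  - Camera estimates of the knob and handle differed by up to about 5 mm between views. I settled this with a close look at the handle and by letting the fingers centre on the knob.
  - The arm stopped about 4 mm above its grasp height on the way down. I took this as the bar slipping in the pads, and the level handle afterwards fits that.
  - The network once gave a wrong mound position, which the picture disproved.

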